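# Press a brass insert into a turned foot with a locking clamp

### The job

Slide the wooden foot fully home into the V stop under the clamp's pad, then press the locking clamp's handle down until it goes over centre and stays shut by itself, which presses the brass insert flush. When you have let go and it holds, flick the release lever up so that the clamp springs open and frees the foot, which stays home in the stop. Work gently, by feel, and leave the other things on the bench alone.

Things in the scene. Friction and masses are not known exactly. Their poses are not given: they have to be found in the camera images.
- jig: Plywood board, 330 x 150 x 18 mm, fixed to the bench, with a dark wooden V stop and a steel locking clamp. Origin on the bench top under the V's home place; z up; x runs along the board from the clamp to the free end where the foot starts. Board top at z = 18 mm, from x = -200 to 130 mm. V: two strips 18 mm high at 45 degrees, mouth towards +x. The clamp lies in the plane y = 0.
- nest (a point): Point on the board's top where the middle of the foot's underside lies when the foot touches both cheeks of the V stop (x = 0, y = 0, z = 18 mm in the jig's frame).
- foot: Turned pale wooden bun foot, insert up, loose on the board: 72 mm across at its belly (8 to 26 mm up), 54 mm at its flat ends, 34 mm high, 80 to 160 g. Starts 58 to 84 mm out from home along the jig's x, up to 20 mm aside. Origin mid-underside, z up. The wood marks if the gripper pushes it with more than 15 N: feel for the stop rather than drive to a position.
- insert (a joint): Travel of the 16 mm brass insert down into the foot: 0 = 6 mm proud of the foot's top, 0.006 m = flush; starts at 0 to 0.0015. It takes about 40 N, which the clamp gives.
- jaw: The clamp's moving jaw. Origin at its pivot pin (about jig x = -70, z = 68 mm); its arm, 14 mm wide, runs forward to a round pad 26 mm across over the home place; its z axis is vertical when the jaw is shut on the foot and leans back 0.22 to 0.32 rad when open. Open, the pad's underside is 67 to 75 mm above the bench and the arm's top there about 100 mm. The clamp is sprung open.
- screw_knob (a point): Middle of the adjusting screw's knob (19 mm thick) at the rear of the clamp's fixed lower handle. The clamp is built like locking pliers: the moving handle is a steel channel 24 mm wide above the fixed one, in the same upright plane y = 0, hinged at the jaw. The clamp stands on a tilting bracket, bolted tight a few degrees off level either way as it was last set.
- handle_pin (a point): The moving handle's hinge pin on the jaw. Open, the handle slopes up from here to its rear end at jig x = -220 +/-12 mm, its top 186 to 210 mm above the bench; its rear 50 mm is straight. Pressed down there it swings by some 0.6 rad to nearly level: 1 to 3 N, then 8 to 18 N as the insert goes in, falling to nothing as it snaps over centre; right after comes a rigid stop.
- release (a joint): Angle of the release lever against the moving handle: 0 = at rest, grows as its tab is lifted. Locked, it is free to about 0.05 rad, then bears on the link and trips the lock at about 0.1 rad, with 1 to 5 N at the tab; the handle then springs up by itself. Gripping the tab is harmless, but the handle bends if the gripper loads the clamp elsewhere with more than 25 N.
- lock_mark (a point): Point on the bench under the middle of the release tab when the clamp is locked (jig x = -277 mm). The tab is a flat steel strip 12 mm wide (jig y), 5 mm thick, that sticks out 44 mm behind the moving handle's end (then at x = -252 mm); its middle lies about 16 mm lower than the top of the handle, so 66 to 90 mm above the bench as the clamp is tilted. Only the bench lies under it.
- foot_done: Bystander: a second bun foot of the same size with its insert already flush, on the bench away from the jig. Origin at the middle of its underside.
- mallet: Bystander: turned wooden mallet, 190 mm long, lying. Origin under its middle, on the bench.
- calipers: Bystander: steel spring calipers, 125 mm long, 76 mm wide, lying flat. Origin under their middle, on the bench.
- gouge: Bystander: long turning gouge with a wooden handle, 390 mm long, 32 mm thick, lying beyond the jig. Origin under its ferrule, on the bench.
Mind the look-alikes: they are no part of the job. What is shaped like the foot but blue or pink is not meant.

How it is judged:
By the outcome, as a careful person would: the job done as asked, in the order asked, and still so for the second after the job is handed in, with the robot touching nothing.
It also fails if it takes over 72 s, if anything falls off the work surface, if the arm or the gripper's body presses on something with over 40 N, if the wrist force passes 120 N, or if a joint passes its speed limit or range.

### The arm

A 6-joint arm with a two-finger parallel gripper is mounted at the origin on the work surface. World frame = base frame: x ahead of the robot, y to its left, z up, the work surface at z = 0. Lengths are in m, angles in rad, forces in N, time in s.
With the tool pointing down it reaches from about 0.4 to 0.825 m from the base axis. Payload 7 kg.
Tool frame: the origin (TCP) lies midway between the tips of the shut fingers; the grasp point (between the pads) lies 19 mm behind it; y points along the fingers, z is the direction in which the jaws open and shut, and the axes are right-handed (so a half turn about y gives the same grasp; the last joint's range is limited). The gripper opens to 88 mm and grips with 3 to 60 N. Pads are 19 mm wide; open, the fingers measure 130 mm over their backs; the gripper's body (78 mm by 193 mm) begins 47 mm behind the grasp point.
Start: joints at [-1.051, 0.359, 0.012, 0, -1.224, -0.288], TCP at [0.155, -0.657, 0.227] pointing down, gripper open.
Joint ranges: [-3.07, 3.07], [-1.43, 2.12], [-1.02, 1.25], [-3.03, 1.67], [-3.05, -0], [-3.03, 3.03]. Speed limits (rad/s): [2.39, 2.39, 3.01, 3.14, 3.14, 3.14].

### API

Orientations are given as [roll, pitch, yaw] about the fixed x, y, z axes, in that order (R = Rz(yaw) Ry(pitch) Rx(roll)).
In Python, from station import arm gives the robot as it stands.
- The arm moves only by the tool move_arm, never from a script. Its argument "deltas" is a list of rows, each an object with "dp": the shift along the tool's x, y, z in mm, a list of three; "rotation": the turn, a rotation vector about the tool's x, y, z in degrees, a list of three. A call has 1 to 5 rows; each row shifts and turns the pose as measured when the row begins, along the tool's axes as they then stand; what a row does not reach is not made up. A row lasts 1/12 s, in which the tool goes at most 41.7 mm and 7.16 degrees, less where a joint would pass 70% of its speed; a pose out of reach is approached as far as the arm can. A call is refused whole if a number of a shift passes 41.7 or a number of a turn 7.16, either way. A call with a gripper value outside its range is refused whole. "jaw" is the closure in counts, from 0 (fully open) to 255 (shut), set as the call begins (left out, the last holds). The fingers move at their own pace and stop on an object; "squeeze" is the grip in N (left out, the last holds). Time passes only in rows, so rows that do not move let the fingers close. It gives the time, the measured TCP pose, the force and the opening at its end, in the units of the state.
- arm.get_state(): the state, without advancing time (a new reading comes with each control period).
- arm.grab_frame(name): name is "scene" or "top" or "wrist"; returns a dict with "pixels" (400x640x3 uint8, red, green, blue), "z_map" (400x640 float32, m along the optical axis (not along the pixel's ray), 0 where there is no reading), "fx", "fy", "cx", "cy" (pixels), "k1" (the pictures are not rectified: a ray, as slopes to the right and down, at radius r is drawn at 1 + k1 r^2 times it, then the intrinsics apply), "cam_to_world" (4x4, takes a point from camera to world coordinates); the wrist camera has in their place "mount" (4x4, takes a point from camera to tool coordinates, whose origin is the TCP and whose axes are the tool frame's). Camera axes: x right, y down, z forward; pixel columns grow to the right and rows downward; lengths in m; the calibration is good to about 2 mm. A picture is of the moment at which its call begins: read the wrist's pose just before it.
- arm.job_done(): hands the job in, once; it reports no verdict.
The state is a dict: "t": time; "q": joint angles; "qd": joint speeds; "joint_efforts": joint torques, N m; "eef_pos": TCP position; "ee_rot": TCP orientation; "force": force on the tool from outside, world axes, zero at the start; "moment": the same for the moment, N m; "width": finger opening in m.
Only numpy, scipy, OpenCV 4.12 (cv2) and the standard library are available. Lean on these libraries where they do the work, as an engineer would, in place of code of your own. Each camera call takes 0.05 s, during which the arm holds its last target.

## Working session

There is one attempt and no reset: what is moved stays moved. The work goes in short steps, Python scripts to look and compute and a tool call to move; the robot and the scene stay as the last step left them, time stands still between calls to the robot, and variables do not carry over. Pictures are saved under pics/ and viewed, and the job is handed in when it is done.

Besides the shell and the picture viewer there is one more tool, called after "Emit:" as a command line: name --argument value ..., lists and objects as JSON in quotes. move_arm: Moves the arm, as the interface text tells. Its arguments: {"type":"object","properties":{"deltas":{"type":"array","items":{"type":"object","properties":{"dp":{"type":"array","items":{"type":"number"}},"rotation":{"type":"array","items":{"type":"number"}}}}},"jaw":{"type":"number"},"squeeze":{"type":"number"}},"required":["deltas"]}

```bash
mkdir -p pics; ls; cat > h.py <<'E'
import numpy as np, cv2
from station import arm
from scipy.spatial.transform import Rotation as R
def pts(f):
    h,w=f["z_map"].shape
    K=np.array([[f["fx"],0,f["cx"]],[0,f["fy"],f["cy"]],[0,0,1.]])
    u,v=np.meshgrid(np.arange(w),np.arange(h))
    d=np.stack([(u-f["cx"])/f["fx"],(v-f["cy"])/f["fy"]],-1)
    s=d.copy()
    for _ in range(20):
        r2=(s**2).sum(-1,keepdims=True); s=d/(1+f["k1"]*r2)
    z=f["z_map"]; P=np.concatenate([s*z[...,None],z[...,None]],-1)
    T=f.get("cam_to_world")
    if T is None:
        st=arm.get_state(); T=pose(st)@np.array(f["mount"])
    T=np.array(T)
    W=P@T[:3,:3].T+T[:3,3]; W[z==0]=np.nan
    return W
def pose(st):
    T=np.eye(4); T[:3,:3]=R.from_euler('xyz',st["ee_rot"]).as_matrix(); T[:3,3]=st["eef_pos"]; return T
def save(f,n,crop=None,sc=1):
    im=f["pixels"][...,::-1]
    if crop: x0,y0,x1,y1=crop; im=im[y0:y1,x0:x1]
    cv2.imwrite("pics/"+n,cv2.resize(im,None,fx=sc,fy=sc,interpolation=cv2.INTER_CUBIC))
E
python3 - <<'E'
from h import *
print(arm.get_state())
for n in("scene","top"):
    f=arm.grab_frame(n); save(f,n+"0.png"); np.savez("/tmp/"+n+"0.npz",**f); print(n,f["fx"],np.array(f["cam_to_world"]).round(3).tolist())
E
```

```text
pics
{'t': 0.0, 'q': array([-1.05090782e+00,  3.59354882e-01,  1.10742632e-02, -3.55510000e-04,
       -1.22410178e+00, -2.88121045e-01]), 'qd': array([-0.00071879, -0.00139803,  0.00199649,  0.00131118, -0.00223103,
        0.00172312]), 'joint_efforts': array([-1.07249463e-03, -5.82711911e+01,  2.93049181e+01,  6.99705362e+00,
        6.82194936e-03, -1.50198166e-04]), 'eef_pos': array([ 0.15492512, -0.65648161,  0.22564912]), 'ee_rot': array([-1.56918066e+00,  1.30297856e-04,  2.31646508e-01]), 'force': array([ 0.17236804, -0.3501129 ,  0.35523905]), 'moment': array([-0.07458343, -0.01559571,  0.02899115]), 'width': 0.08753743485818782}
scene 381.06827070937936 [[0.831, 0.466, -0.302, 0.983], [0.556, -0.69, 0.463, -0.553], [0.007, -0.553, -0.833, 1.16], [0.0, 0.0, 0.0, 1.0]]
top 361.03400480747933 [[-0.02, -0.991, 0.134, 0.461], [-1.0, 0.022, 0.014, 0.004], [-0.017, -0.134, -0.991, 1.06], [0.0, 0.0, 0.0, 1.0]]
```

View pics/scene0.png

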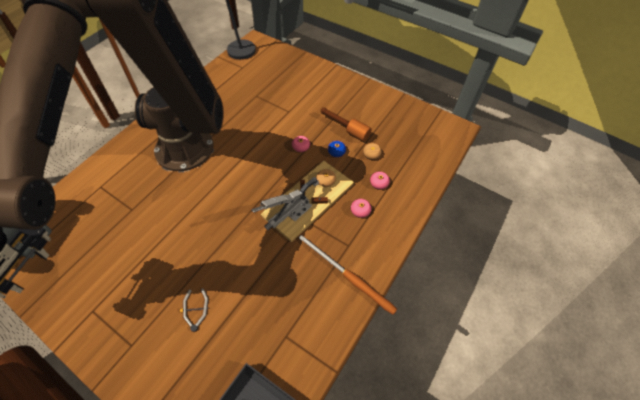

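View pics/top0.png

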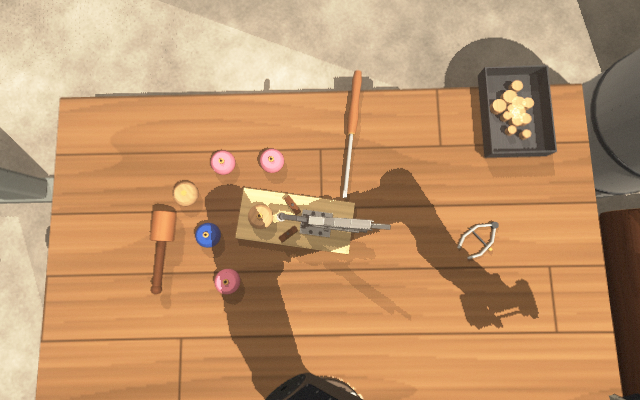

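```bash
python3 - <<'E'
from h import *
f=dict(np.load("/tmp/top0.npz")); save(f,"top0c.png",(140,130,400,300),3)
g=dict(np.load("/tmp/scene0.npz")); save(g,"scene0c.png",(230,110,400,260),4)
W=pts(f); V=pts(g)
for n,u,v in [("foot",261,216),("boardTL",246,191),("TR",353,204),("BR",347,252),("BL",239,238),("hend",388,227),("jawpad",287,217)]: print(n,W[v,u].round(4))
# board top points
m=(abs(W[...,2]-0.018)<0.004); m[:180]=0;m[260:]=0;m[:,:230]=0;m[:,365:]=0
print(m.sum()); c=W[m][:,:2].astype(np.float32); print(cv2.minAreaRect(c), np.median(W[m][:,2]))
m=(abs(V[...,2]-0.018)<0.004); m[:150]=0;m[245:]=0;m[:,:255]=0;m[:,360:]=0
c=V[m][:,:2].astype(np.float32); print(m.sum(),cv2.minAreaRect(c))
E
```

```text
foot [0.5645 0.1655 0.0566]
boardTL [0.6428 0.2154 0.0199]
TR [ 0.5975 -0.0962  0.0195]
BR [ 0.4599 -0.0743  0.0192]
BL [0.5061 0.2351 0.019 ]
hend [ 0.5164 -0.1579  0.2097]
jawpad [0.5556 0.0887 0.102 ]
3930
((0.5852065682411194, 0.06863640248775482), (0.3299519717693329, 0.21270127594470978), 81.0195083618164) 0.01847045254208468
1814 ((0.5795578956604004, 0.11539044976234436), (0.3223993182182312, 0.43547967076301575), 11.96335506439209)
```

View pics/top0c.png

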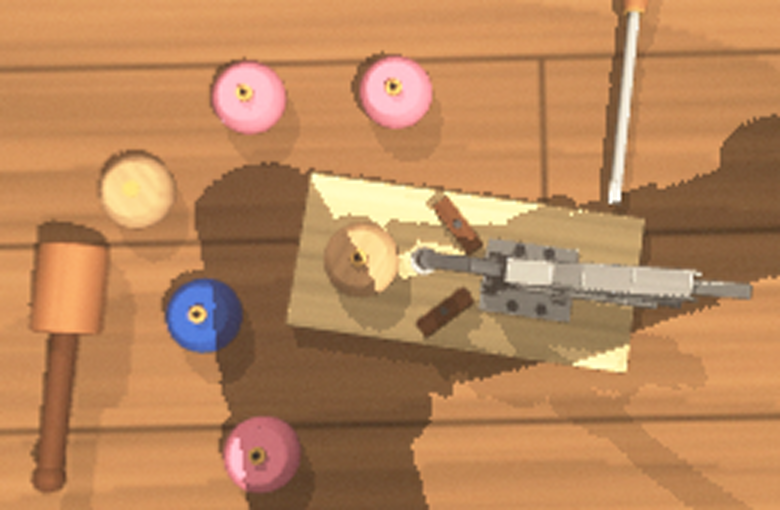

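View pics/scene0c.png

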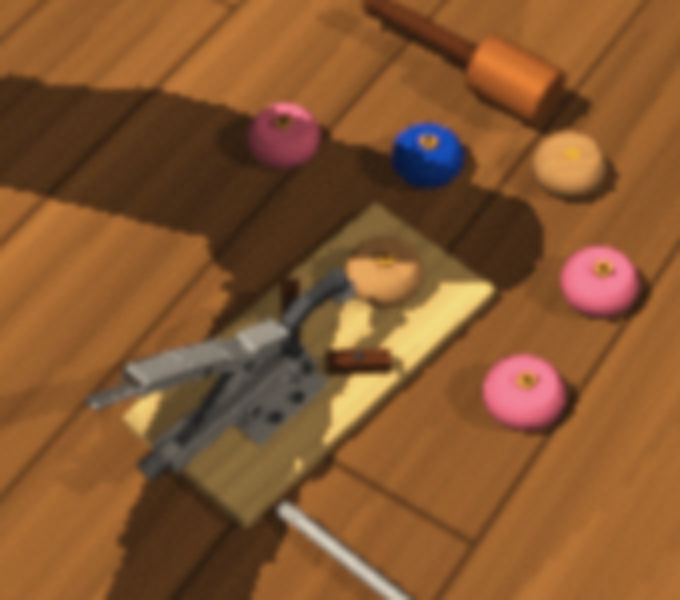

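```bash
python3 - <<'E'
from h import *
f=dict(np.load("/tmp/top0.npz")); W=pts(f)
m=(W[...,2]>0.0125); m[:185]=0;m[258:]=0;m[:,:228]=0;m[:,358:]=0
n,l,s,c=cv2.connectedComponentsWithStats(m.astype(np.uint8)); k=1+np.argmax(s[1:,4]); m=(l==k)&(W[...,2]<0.026)
P=W[m][:,:2]; r=cv2.minAreaRect(P.astype(np.float32)); print(r)
a=np.arctan2(.312,.045)
# refine: rotation such that extents are 330x150
best=min(((lambda Q:np.ptp(np.percentile(Q[:,1],[.3,99.7])) )(P@np.array([[np.cos(t),-np.sin(t)],[np.sin(t),np.cos(t)]])),t) for t in np.arange(a-.08,a+.08,.002))
t=best[1]; ex=np.array([np.cos(t),np.sin(t)]); ey=np.array([-np.sin(t),np.cos(t)])
x=P@ex;y=P@ey; print(t,np.degrees(t),x.min(),x.max(),y.min(),y.max(),np.ptp(x),np.ptp(y))
o=((x.min()+x.max())/2+.035)*ex+(y.min()+y.max())/2*ey
print("origin",o)
D=W-np.array([*o,0]); X=D[...,:2]@ex; Y=D[...,:2]@ey; Z=W[...,2]
# foot
mm=(X>.02)&(X<.13)&(abs(Y)<.06)&(Z>.04); mm&=(X>0.03)
q=np.c_[X[mm],Y[mm],Z[mm]]; print("foot top",len(q),q.min(0),q.max(0),np.median(q,0))
mm=(X>.02)&(X<.13)&(abs(Y)<.075)&(Z>.024)&(Z<.06); q=np.c_[X[mm],Y[mm]].astype(np.float32); print("foot circ",cv2.minEnclosingCircle(q))
# handle: profile
mm=(abs(Y)<.03)&(Z>.06)
q=np.c_[X[mm],Y[mm],Z[mm]]
for x0 in np.arange(-.29,.03,.01):
    s=q[(q[:,0]>=x0)&(q[:,0]<x0+.01)]
    if len(s): print(round(x0,3),len(s),"Y",s[:,1].min().round(3),np.median(s[:,1]).round(4),s[:,1].max().round(3),"Z",s[:,2].min().round(3),np.median(s[:,2]).round(4),s[:,2].max().round(3))
E
```

```text
((0.5545135736465454, 0.07338079065084457), (0.3298763930797577, 0.15023855865001678), 80.90032958984375)
1.4135533779832097 80.9906426748987 -0.005577452427022425 0.32435468277974455 -0.6113644748970124 -0.46093009089881687 0.32993213520676695 0.15043438399819553
origin [0.55997315 0.108032  ]
foot top 476 [ 0.03039018 -0.03113248  0.04000338] [0.09815404 0.03833422 0.06092655] [0.0617447  0.00476079 0.05131965]
foot circ ((0.06295465677976608, 0.004302873741835356), 0.035706859081983566)
-0.28 8 Y -0.004 -0.0002 0.006 Z 0.209 0.2096 0.212
-0.27 26 Y -0.005 0.0016 0.007 Z 0.202 0.2065 0.21
-0.26 24 Y -0.005 0.0005 0.006 Z 0.195 0.2002 0.205
-0.25 22 Y -0.004 0.0013 0.006 Z 0.188 0.1932 0.199
-0.24 36 Y -0.01 0.0032 0.013 Z 0.062 0.1878 0.197
-0.23 53 Y -0.011 0.004 0.012 Z 0.061 0.1954 0.199
-0.22 53 Y -0.01 0.0031 0.013 Z 0.063 0.1893 0.194
-0.21 58 Y -0.012 0.0035 0.013 Z 0.061 0.1825 0.188
-0.2 49 Y -0.011 0.0022 0.013 Z 0.061 0.176 0.182
-0.19 47 Y -0.01 0.0028 0.013 Z 0.062 0.1702 0.175
-0.18 51 Y -0.011 0.0036 0.013 Z 0.062 0.1626 0.17
-0.17 50 Y -0.011 0.0031 0.014 Z 0.061 0.
[... 227 characters left out ...]
0.011 0.0023 0.013 Z 0.06 0.1179 0.123
-0.11 37 Y -0.01 0.0036 0.011 Z 0.06 0.1148 0.119
-0.1 37 Y -0.01 0.0027 0.012 Z 0.06 0.1102 0.113
-0.09 43 Y -0.014 0.0007 0.014 Z 0.061 0.1049 0.11
-0.08 40 Y -0.015 0.0016 0.016 Z 0.07 0.0932 0.105
-0.07 35 Y -0.014 0.0027 0.016 Z 0.063 0.0963 0.102
-0.06 23 Y -0.011 -0.0002 0.012 Z 0.065 0.1033 0.108
-0.05 20 Y -0.007 0.0005 0.007 Z 0.103 0.1063 0.11
-0.04 23 Y -0.006 0.0016 0.007 Z 0.094 0.1058 0.109
-0.03 17 Y -0.005 0.0013 0.007 Z 0.101 0.1039 0.106
-0.02 22 Y -0.007 -0.0005 0.008 Z 0.1 0.102 0.104
-0.01 34 Y -0.008 0.0027 0.012 Z 0.074 0.1012 0.109
0.0 24 Y -0.012 0.0029 0.012 Z 0.072 0.0797 0.099
0.01 3 Y -0.005 -0.0024 0.0 Z 0.079 0.0792 0.081
```

```bash
cat >> h.py <<'E'
O=np.array([0.55997,0.10803,0.]); TH=1.41355
J=np.array([[np.cos(TH),-np.sin(TH),0],[np.sin(TH),np.cos(TH),0],[0,0,1]])
def w2j(p): return (np.asarray(p)-O)@J
def j2w(p): return O+J@np.asarray(p)
def jpose(st=None):
    st=st or arm.get_state(); T=pose(st); return w2j(T[:3,3]),J.T@T[:3,:3]
# tool orientation in jig: down, z(tool)=+jig y, tilted back by a (body leans to s*x)
def ori(a):  # a deg: tool y axis = (-sin a,0,-cos a): body leans to +x
    a=np.radians(a); y=np.array([-np.sin(a),0,-np.cos(a)]); z=np.array([0,1.,0]); return np.c_[np.cross(y,z),y,z]
def need(pj,Rj):
    p,Rc=jpose(); d=Rc.T@(np.asarray(pj)-p)*1000; r=np.degrees(R.from_matrix(Rc.T@Rj).as_rotvec())
    print("jig pos",(p*1000).round(1),"need dp",d.round(1),"rot",r.round(1)); return d,r
def wrow(dw,st=None): # world shift to tool (mm)
    return pose(arm.get_state())[:3,:3].T@np.asarray(dw)
E
python3 - <<'E'
from h import *
need([.16,.006,.30],ori(30)); need([-.3,-.05,.3],ori(30))
E
```

```text
jig pos [-818.5  280.3  225.7] need dp [624.9 -73.2 801.5] rot [-17.8 -66.1  26.4]
jig pos [-818.5  280.3  225.7] need dp [502.3 -73.8 354.6] rot [-17.8 -66.1  26.4]
```

Emit:
move_arm --deltas '[{"dp": [36, -12, 14], "rotation": [0, -7, 0]}, {"dp": [36, -12, 14], "rotation": [0, -7, 0]}, {"dp": [38, -12, 8], "rotation": [0, -7, 0]}, {"dp": [38, -12, 4], "rotation": [0, -7, 0]}, {"dp": [38, -12, 0], "rotation": [0, -7, 0]}]' --jaw 255 --squeeze 20

```text
t: 0.52
eef_pos: [0.3007, -0.5321, 0.2797]
ee_rot: [-1.556, -0.004, 0.849]
force: [0.5, -0.3, 0.7]
width: 0.0601
```

```bash
python3 - <<'E'
from h import *
s=arm.get_state();print(s["t"],s["eef_pos"]);need([.16,.006,.30],ori(30))
E
```

```text
0.5167 [ 0.30072016 -0.53211323  0.27966797]
jig pos [-672.8  155.8  279.7] need dp [784.  -12.6 318.9] rot [ -9.2 -31.4  29.6]
```

Emit:
move_arm --deltas '[{"dp": [40, -4, 10], "rotation": [0, -7, 0]}, {"dp": [40, -4, 6], "rotation": [0, -7, 0]}, {"dp": [40, -4, 2], "rotation": [0, -7, 0]}, {"dp": [40, -4, -2], "rotation": [0, -7, 0]}, {"dp": [40, -4, -4], "rotation": [0, -4, 0]}]'

```text
t: 0.93
eef_pos: [0.3857, -0.3432, 0.3006]
ee_rot: [-1.559, -0.012, 1.427]
force: [1.0, 0.7, 0.2]
width: 0.0266
```

```bash
python3 - <<'E'
from h import *
s=arm.get_state();print(s["t"],s["eef_pos"]);need([.16,.006,.30],ori(30))
E
```

```text
0.9333 [ 0.38574378 -0.34317827  0.3005835 ]
jig pos [-472.9  101.4  300.6] need dp [ 631.6    6.7 -103.8] rot [-0.5  0.9 30.7]
```

Emit:
move_arm --deltas '[{"dp": [41, 0, -7], "rotation": [0, 0, 0]}, {"dp": [41, 0, -7], "rotation": [0, 0, 0]}, {"dp": [41, 0, -7], "rotation": [0, 0, 0]}, {"dp": [41, 0, -7], "rotation": [0, 0, 0]}, {"dp": [41, 0, -7], "rotation": [0, 0, 0]}]'

```text
t: 1.35
eef_pos: [0.4465, -0.144, 0.303]
ee_rot: [-1.56, -0.012, 1.433]
force: [0.6, -0.3, 0.2]
width: 0.0008
```

Emit:
move_arm --deltas '[{"dp": [41, 0, -7], "rotation": [0, 0, 0]}, {"dp": [41, 0, -7], "rotation": [0, 0, 0]}, {"dp": [41, 0, -7], "rotation": [0, 0, 0]}, {"dp": [41, 0, -7], "rotation": [0, 0, 0]}, {"dp": [41, 0, -7], "rotation": [0, 0, 0]}]'

```text
t: 1.77
eef_pos: [0.5057, 0.0558, 0.3057]
ee_rot: [-1.561, -0.014, 1.434]
force: [1.4, -0.8, 0.6]
width: 0.0004
```

Emit:
move_arm --deltas '[{"dp": [40, 0, -4], "rotation": [0, 0, 6]}, {"dp": [40, -5, -4], "rotation": [0, 0, 6]}, {"dp": [39, -8, -4], "rotation": [0, 0, 6]}, {"dp": [38, -12, -4], "rotation": [0, 0, 6]}, {"dp": [36, -18, -4], "rotation": [0, 0, 6]}]'

```text
t: 2.18
eef_pos: [0.5539, 0.2569, 0.3175]
ee_rot: [-1.579, 0.518, 1.424]
force: [2.5, -0.3, 1.1]
width: 0.0004
```

```bash
python3 - <<'E'
from h import *
s=arm.get_state();print(s["t"],s["eef_pos"]);need([.16,.006,.20],ori(30))
E
```

```text
2.1833 [0.55387367 0.25689418 0.31750856]
jig pos [146.1  29.3 317.5] need dp [ 70.1  95.5 -22.7] rot [0.8 0.5 0.3]
```

```bash
python3 - <<'E'
from h import *
d,r=need([.145,.006,.033],ori(30)); print(d/5)
E
```

```text
jig pos [146.1  29.3 317.5] need dp [139.7 248.  -21.2] rot [0.8 0.5 0.3]
[27.94614877 49.60488145 -4.24226373]
```

Emit:
move_arm --deltas '[{"dp": [18, 33, -4], "rotation": [0, 0, 0]}, {"dp": [18, 33, -4], "rotation": [0, 0, 0]}, {"dp": [18, 33, -4], "rotation": [0, 0, 0]}, {"dp": [18, 33, -4], "rotation": [0, 0, 0]}, {"dp": [18, 33, -4], "rotation": [0, 0, 0]}]'

```text
t: 2.6
eef_pos: [0.5781, 0.2675, 0.1177]
ee_rot: [-1.581, 0.532, 1.441]
force: [0.7, 1.0, 0.2]
width: 0.0004
```

```bash
python3 - <<'E'
from h import *
d,r=need([.145,.006,.033],ori(30)); print(d/5)
f=arm.grab_frame("top"); save(f,"top1.png",(140,130,400,300),3)
g=arm.grab_frame("scene"); save(g,"scene1.png",(230,110,400,260),4)
print(arm.get_state()["force"])
E
```

```text
jig pos [160.3   7.1 117.7] need dp [29.8 80.8  0.2] rot [ 1.4  1.4 -0.5]
[ 5.9505567  16.15160795  0.03006351]
[-1.11287063 -0.78247497 -0.68843835]
```

View pics/top1.png

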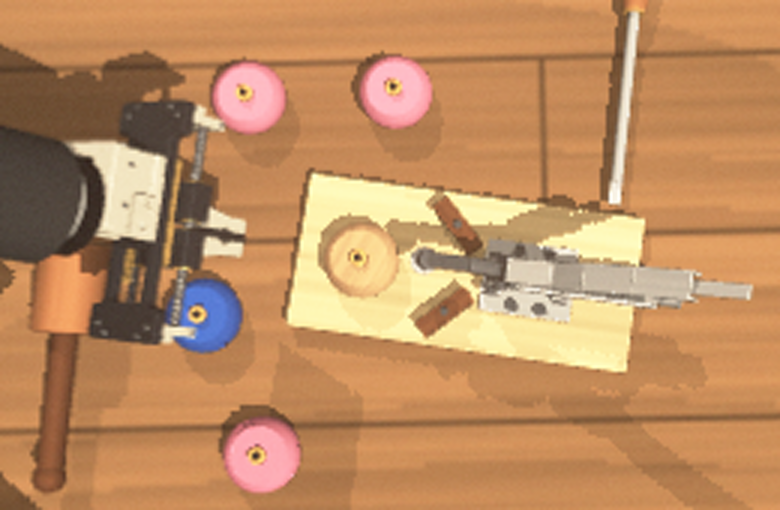

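View pics/scene1.png

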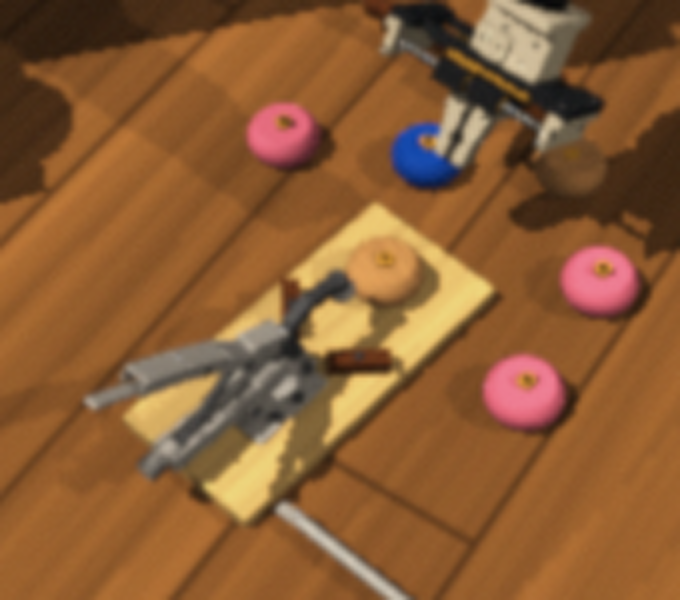

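Emit:
move_arm --deltas '[{"dp": [7, 22, 0], "rotation": [0, 0, 0]}, {"dp": [7, 22, 0], "rotation": [0, 0, 0]}, {"dp": [6, 18, 0], "rotation": [0, 0, 0]}, {"dp": [6, 12, 0], "rotation": [0, 0, 0]}, {"dp": [2, 5, 0], "rotation": [0, 0, 0]}]'

```text
t: 3.12
eef_pos: [0.5776, 0.2502, 0.0385]
ee_rot: [-1.581, 0.537, 1.441]
force: [0.6, 0.1, 0.3]
width: 0.0003
```

```bash
python3 - <<'E'
from h import *
d,r=need([.115,.006,.032],ori(30)); print(arm.get_state()["force"])
E
```

```text
jig pos [143.2   4.8  38.5] need dp [-20.9  19.9   2.2] rot [ 1.4  1.3 -0.7]
[0.6192573  0.12754779 0.30247248]
```

Emit:
move_arm --deltas '[{"dp": [-8, 7, 1], "rotation": [0, 0, 0]}, {"dp": [-8, 7, 1], "rotation": [0, 0, 0]}, {"dp": [-5, 5, 0], "rotation": [0, 0, 0]}, {"dp": [-3, 2, 0], "rotation": [0, 0, 0]}, {"dp": [-3, 2, 0], "rotation": [0, 0, 0]}]'

```text
t: 3.53
eef_pos: [0.5731, 0.2149, 0.0375]
ee_rot: [-1.587, 0.532, 1.439]
force: [-0.0, 0.7, 0.4]
width: 0.0002
```

Emit:
move_arm --deltas '[{"dp": [-3, 1.7, 0], "rotation": [0, 0, 0]}, {"dp": [-3, 1.7, 0], "rotation": [0, 0, 0]}, {"dp": [-3, 1.7, 0], "rotation": [0, 0, 0]}, {"dp": [-3, 1.7, 0], "rotation": [0, 0, 0]}, {"dp": [-3, 1.7, 0], "rotation": [0, 0, 0]}]'

```text
t: 3.95
eef_pos: [0.572, 0.1972, 0.0399]
ee_rot: [-1.59, 0.528, 1.438]
force: [1.1, 0.8, 0.0]
width: 0.0004
```

```bash
python3 - <<'E'
from h import *
d,r=need([.045,.006,.032],ori(30)); print(arm.get_state()["force"])
E
```

```text
jig pos [89.9  2.  39.9] need dp [-34.8  29.3   5.6] rot [ 1.8  1.2 -0.2]
[1.05944045 0.77224876 0.01132137]
```

Emit:
move_arm --deltas '[{"dp": [-2, 4.5, 0.5], "rotation": [0, 0, 0]}, {"dp": [-2, 4.5, 0.5], "rotation": [0, 0, 0]}, {"dp": [-3, 3, 0.5], "rotation": [0, 0, 0]}, {"dp": [-3, 2.5, 0.5], "rotation": [0, 0, 0]}, {"dp": [-3, 2.5, 0.5], "rotation": [0, 0, 0]}]'

```text
t: 4.37
eef_pos: [0.568, 0.1773, 0.0314]
ee_rot: [-1.592, 0.526, 1.438]
force: [0.3, 1.9, 2.1]
width: 0.0007
```

```bash
python3 - <<'E'
from h import *
d,r=need([.045,.006,.032],ori(30)); print(arm.get_state()["force"])
f=arm.grab_frame("top"); save(f,"top2.png",(200,160,360,280),4)
E
```

```text
jig pos [69.7  2.9 31.4] need dp [-21.6  11.7   3.9] rot [ 1.9  1.2 -0.1]
[0.27348113 1.88043723 2.11379661]
```

View pics/top2.png

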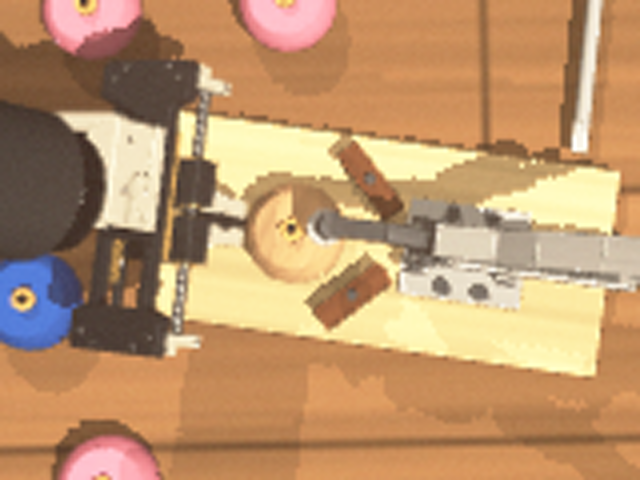

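Emit:
move_arm --deltas '[{"dp": [-3, 1.7, 0.5], "rotation": [0, 0, 0]}, {"dp": [-3, 1.7, 0.5], "rotation": [0, 0, 0]}, {"dp": [-3, 1.7, 0.5], "rotation": [0, 0, 0]}, {"dp": [-3, 1.7, 0.5], "rotation": [0, 0, 0]}, {"dp": [-2, 1.2, 0.5], "rotation": [0, 0, 0]}]'

```text
t: 4.83
eef_pos: [0.5626, 0.1592, 0.0312]
ee_rot: [-1.591, 0.527, 1.438]
force: [-0.0, 1.7, 1.3]
width: 0.0005
```

```bash
python3 - <<'E'
from h import *
d,r=need([.045,.006,.032],ori(30)); print(arm.get_state()["force"])
E
```

```text
jig pos [51.   5.4 31.2] need dp [-5.6  2.3  0.8] rot [ 1.9  1.2 -0.2]
[-0.02771857  1.73582827  1.28464873]
```

Emit:
move_arm --deltas '[{"dp": [-1.2, 0.6, 0], "rotation": [0, 0, 0]}, {"dp": [-1.2, 0.6, 0], "rotation": [0, 0, 0]}, {"dp": [-1.2, 0.6, 0], "rotation": [0, 0, 0]}]'

```text
t: 5.08
eef_pos: [0.5625, 0.1553, 0.0315]
ee_rot: [-1.592, 0.525, 1.438]
force: [2.4, 4.6, 0.2]
width: 0.0005
```

Emit:
move_arm --deltas '[{"dp": [-1.2, 0.6, 0], "rotation": [0, 0, 0]}, {"dp": [-1.2, 0.6, 0], "rotation": [0, 0, 0]}]'

```text
t: 5.25
eef_pos: [0.5638, 0.1545, 0.0318]
ee_rot: [-1.595, 0.521, 1.439]
force: [2.6, 4.5, -0.3]
width: 0.0002
```

```bash
python3 - <<'E'
from h import *
d,r=need([.045,.006,.032],ori(30)); print(arm.get_state()["force"])
E
```

```text
jig pos [46.5  3.4 31.8] need dp [-1.4  0.5  2.6] rot [2.1 1.3 0.1]
[ 2.64216057  4.47605338 -0.28352721]
```

```bash
python3 - <<'E'
from h import *
f=arm.grab_frame("top"); save(f,"top3.png",(220,170,340,260),5)
W=pts(f); D=(W-O)@J; m=(D[...,0]>-.03)&(D[...,0]<.036)&(abs(D[...,1])<.05)&(D[...,2]>.045)&(D[...,2]<.056)
q=D[m]; print(len(q),q.min(0),q.max(0))
E
```

```text
312 [-0.02957534 -0.02929463  0.04501901] [0.03402243 0.03596724 0.0558301 ]
```

View pics/top3.png

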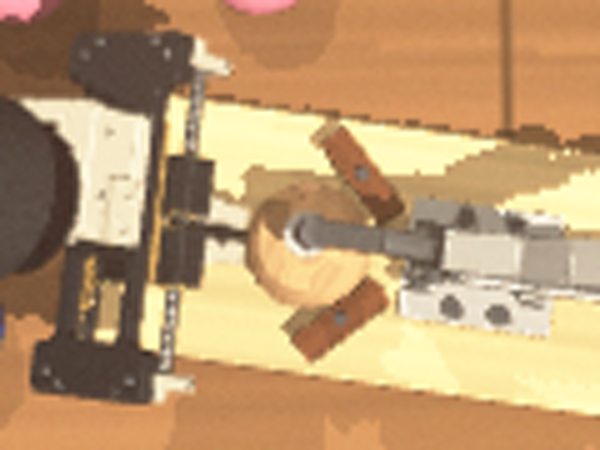

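Emit:
move_arm --deltas '[{"dp": [-1.2, 0.7, -1.5], "rotation": [0, 0, 0]}, {"dp": [-1.2, 0.7, -1.5], "rotation": [0, 0, 0]}]'

```text
t: 5.47
eef_pos: [0.5673, 0.1524, 0.0321]
ee_rot: [-1.597, 0.519, 1.439]
force: [2.2, 3.3, -0.7]
width: 0.0005
```

Emit:
move_arm --deltas '[{"dp": [-1.2, 0.7, -1.5], "rotation": [0, 0, 0]}, {"dp": [-1.2, 0.7, -1.5], "rotation": [0, 0, 0]}]'

```text
t: 5.63
eef_pos: [0.5707, 0.1504, 0.032]
ee_rot: [-1.598, 0.517, 1.439]
force: [-3.8, 14.0, 0.2]
width: 0.0003
```

```bash
python3 - <<'E'
from h import *
d,r=need([.045,.006,.032],ori(30)); print(J.T@arm.get_state()["force"])
f=arm.grab_frame("top"); save(f,"top4.png",(220,170,340,260),5)
E
```

```text
jig pos [43.5 -4.  32. ] need dp [ 1.5 -1.1  9.9] rot [2.3 1.3 0.4]
[13.19501783  5.94559162  0.18524233]
```

View pics/top4.png

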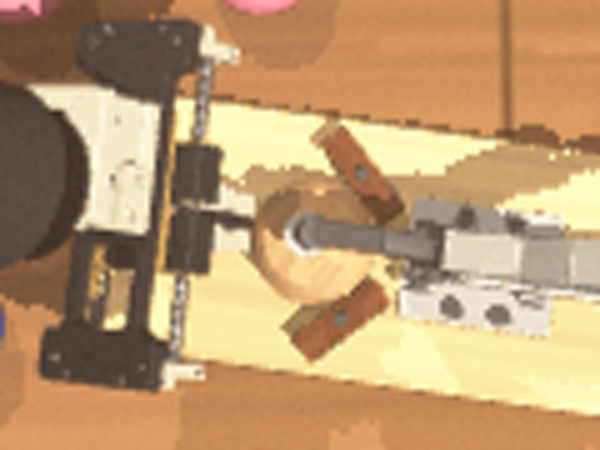

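Emit:
move_arm --deltas '[{"dp": [2, -1.2, 0], "rotation": [0, 0, 0]}, {"dp": [9, -5, 0], "rotation": [0, 0, 0]}, {"dp": [17, -10, 0], "rotation": [0, 0, 0]}, {"dp": [17, -20, 0], "rotation": [0, 0, 0]}, {"dp": [5, -36, 0], "rotation": [0, 0, 0]}]'

```text
t: 6.1
eef_pos: [0.5722, 0.2207, 0.0651]
ee_rot: [-1.581, 0.535, 1.436]
force: [1.2, 0.0, 0.0]
width: -0.0
```

```bash
python3 - <<'E'
from h import *
print(J.T@arm.get_state()["force"])
f=arm.grab_frame("top"); save(f,"top5.png",(220,170,340,260),5)
W=pts(f); D=(W-O)@J; m=(D[...,0]>-.04)&(D[...,0]<.045)&(abs(D[...,1])<.05)&(D[...,2]>.037)&(D[...,2]<.056)
q=D[m]; print(len(q),q.min(0),q.max(0),cv2.minEnclosingCircle(q[:,:2].astype(np.float32)))
need([-.205,0.001,.26],ori(0))
E
```

```text
[ 0.21652731 -1.21575723  0.04781189]
439 [-0.03970371 -0.04998581  0.03701567] [0.03561724 0.04996967 0.05596779] ((-0.01390630379319191, -8.068978786468506e-06), 0.05009991675615311)
jig pos [120.    2.5  72.2] need dp [-375.3    1.2    5.9] rot [  1.4   1.6 -30.2]
```

View pics/top5.png

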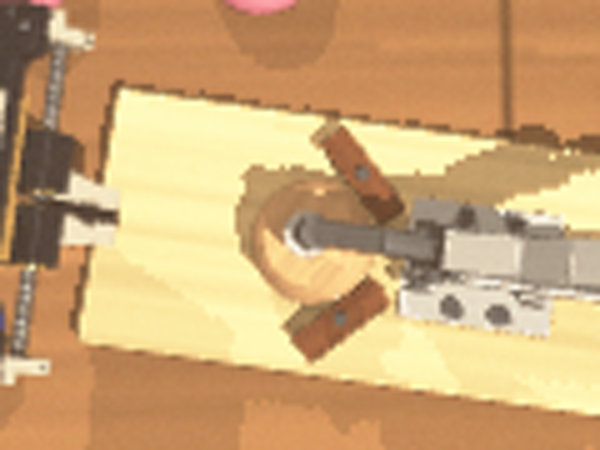

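Emit:
move_arm --deltas '[{"dp": [-20, -35, 0], "rotation": [0, 0, 0]}, {"dp": [-20, -35, 0], "rotation": [0, 0, 0]}, {"dp": [-20, -35, 0], "rotation": [0, 0, 0]}, {"dp": [-20, -35, 0], "rotation": [0, 0, 0]}, {"dp": [-20, -35, 0], "rotation": [0, 0, 0]}]'

```text
t: 6.57
eef_pos: [0.5681, 0.2276, 0.2696]
ee_rot: [-1.57, 0.549, 1.444]
force: [1.0, 2.1, 0.4]
width: 0.0004
```

Emit:
move_arm --deltas '[{"dp": [-28, -28, 0], "rotation": [0, 0, -6]}, {"dp": [-36, -15, 0], "rotation": [0, 0, -6]}, {"dp": [-37, 12, 0], "rotation": [0, 0, -6]}, {"dp": [-38, 9, 0], "rotation": [0, 0, -6]}, {"dp": [-39, 4, 0], "rotation": [0, 0, -6]}]'

```text
t: 6.98
eef_pos: [0.5503, 0.0822, 0.3464]
ee_rot: [-1.575, 0.016, 1.459]
force: [2.5, -1.9, 0.5]
width: 0.0004
```

```bash
python3 - <<'E'
from h import *
print(arm.get_state()["t"]);need([-.215,0.001,.23],ori(0))
E
```

```text
6.9833
jig pos [-27.    5.6 346.4] need dp [-186.1  119.4    4.4] rot [ 0.2  2.6 -0.9]
```

Emit:
move_arm --deltas '[{"dp": [-39, 8, 0.5], "rotation": [0, 2.6, -1]}, {"dp": [-39, 12, 1], "rotation": [0, 0, 0]}, {"dp": [-37, 15, 1], "rotation": [0, 0, 0]}, {"dp": [-35, 15, 1], "rotation": [0, 0, 0]}, {"dp": [-25, 15, 1], "rotation": [0, 0, 0]}]'

```text
t: 7.4
eef_pos: [0.514, -0.1016, 0.2875]
ee_rot: [-1.586, -0.016, 1.405]
force: [1.2, 0.8, -0.1]
width: 0.0007
```

```bash
python3 - <<'E'
from h import *
print(arm.get_state()["t"]);need([-.215,0.001,.21],ori(0))
f=arm.grab_frame("wrist"); save(f,"w1.png")
W=pts(f); D=(W-O)@J
f=arm.grab_frame("scene"); save(f,"scene2.png",(220,110,390,260),4)
print(arm.get_state()["force"])
E
```

```text
7.4
jig pos [-214.2   12.5  287.5] need dp [ -1.9  77.6 -10.4] rot [ 0.9 -0.5  0.9]
[-0.0396978  -0.55472046 -0.04869461]
```

View pics/w1.png

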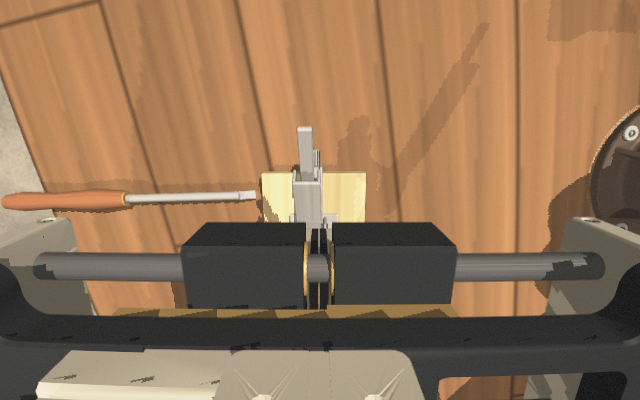

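View pics/scene2.png

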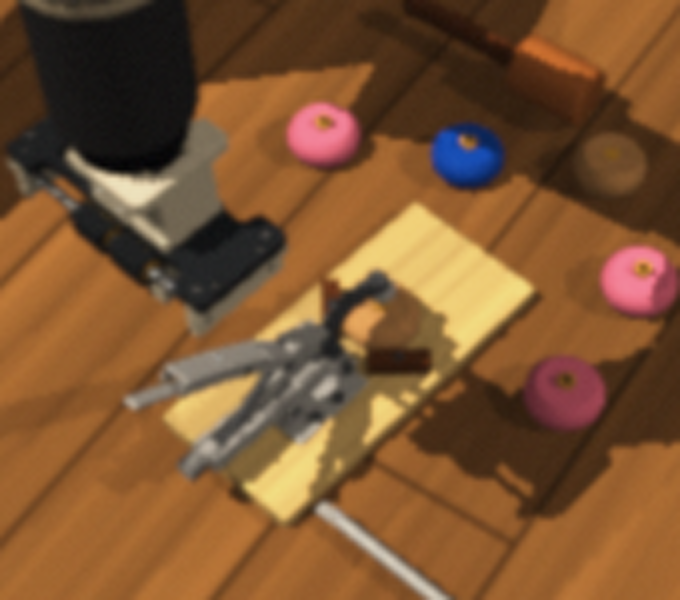

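Emit:
move_arm --deltas '[{"dp": [0, 22, -4], "rotation": [0.5, 0, 0]}, {"dp": [0, 22, -4], "rotation": [0, 0, 0]}, {"dp": [0, 20, -3], "rotation": [0, 0, 0]}, {"dp": [0, 6, 0], "rotation": [0, 0, 0]}, {"dp": [0, 2, 0], "rotation": [0, 0, 0]}]'

```text
t: 7.92
eef_pos: [0.5211, -0.1047, 0.2114]
ee_rot: [-1.566, -0.014, 1.397]
force: [-0.4, -0.4, 1.3]
width: 0.0003
```

```bash
python3 - <<'E'
from h import *
print(arm.get_state()["t"],arm.get_state()["force"]);need([-.217,0.001,.19],ori(0))
E
```

```text
7.9167 [-0.36554641 -0.36131959  1.30273917]
jig pos [-216.2    5.1  211.4] need dp [-1.1 21.4 -4.2] rot [-0.3 -1.   0.8]
```

Emit:
move_arm --deltas '[{"dp": [0, 6, -3], "rotation": [0, 0, 0]}, {"dp": [0, 6, -2], "rotation": [0, 0, 0]}, {"dp": [0, 4, 0], "rotation": [0, 0, 0]}, {"dp": [0, 4, 0], "rotation": [0, 0, 0]}, {"dp": [-1, 4, 0], "rotation": [0, 0, 0]}]'

```text
t: 8.33
eef_pos: [0.5277, -0.1053, 0.1892]
ee_rot: [-1.569, -0.014, 1.399]
force: [-0.2, -0.2, 2.5]
width: 0.0008
```

Emit:
move_arm --deltas '[{"dp": [-1.5, 4, 0], "rotation": [0, 0, 0]}, {"dp": [-1.5, 4, 0], "rotation": [0, 0, 0]}, {"dp": [-1.5, 4, 0], "rotation": [0, 0, 0]}, {"dp": [-1.5, 4, 0], "rotation": [0, 0, 0]}]'

```text
t: 8.67
eef_pos: [0.5269, -0.1115, 0.1733]
ee_rot: [-1.572, -0.014, 1.4]
force: [-1.2, 1.3, 2.5]
width: 0.0007
```

```bash
python3 - <<'E'
from h import *
print(arm.get_state()["t"],J.T@arm.get_state()["force"]);need([-.23,0.001,.13],ori(0))
E
```

```text
8.6667 [1.08991004 1.35299292 2.53477506]
jig pos [-222.    -1.7  173.3] need dp [-8.6 43.1  2.6] rot [ 0.  -0.8  0.8]
```

Contact; the handle is moving with about 2.5 N. Continue along the arc.

Emit:
move_arm --deltas '[{"dp": [-1.2, 4, 0.5], "rotation": [0, 0, 0]}, {"dp": [-1.2, 4, 0.5], "rotation": [0, 0, 0]}, {"dp": [-1.2, 4, 0.5], "rotation": [0, 0, 0]}, {"dp": [-1, 4, 0], "rotation": [0, 0, 0]}, {"dp": [-1, 4, 0], "rotation": [0, 0, 0]}]'

```text
t: 9.08
eef_pos: [0.526, -0.1182, 0.1533]
ee_rot: [-1.576, -0.013, 1.4]
force: [-2.6, 1.3, 9.8]
width: 0.0006
```

Emit:
move_arm --deltas '[{"dp": [-0.8, 3, 0], "rotation": [0, 0, 0]}, {"dp": [-0.8, 3, 0], "rotation": [0, 0, 0]}, {"dp": [-0.8, 3, 0], "rotation": [0, 0, 0]}, {"dp": [-0.8, 3, 0], "rotation": [0, 0, 0]}]'

```text
t: 9.42
eef_pos: [0.5256, -0.1212, 0.1424]
ee_rot: [-1.578, -0.014, 1.401]
force: [-2.1, 4.5, 9.1]
width: 0.0005
```

```bash
python3 - <<'E'
from h import *
print(arm.get_state()["t"],J.T@arm.get_state()["force"]);need([-.235,0.001,.1],ori(0))
f=arm.grab_frame("scene"); save(f,"scene3.png",(220,110,390,260),4)
E
```

```text
9.4167 [4.09744385 2.81331319 9.06530694]
jig pos [-231.8   -1.9  142.4] need dp [-3.9 42.4  3.2] rot [ 0.4 -0.7  0.8]
```

View pics/scene3.png

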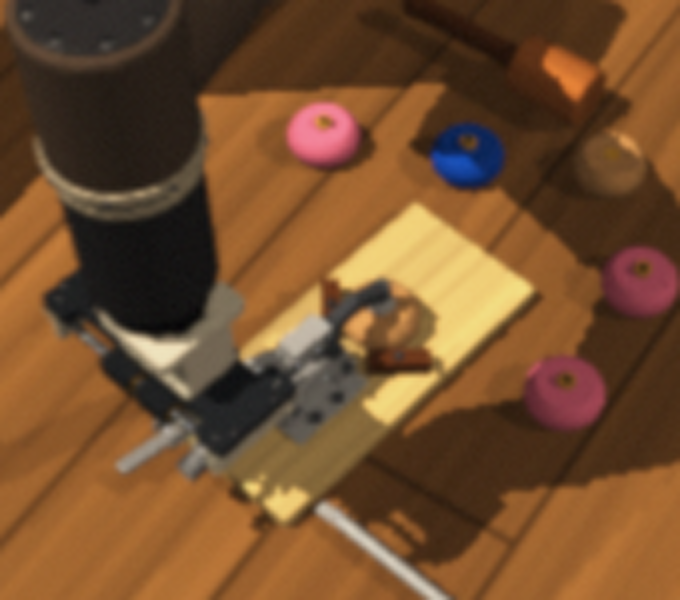

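Emit:
move_arm --deltas '[{"dp": [0, 3, 0], "rotation": [0, 0, 0]}, {"dp": [0, 3, 0], "rotation": [0, 0, 0]}, {"dp": [0, 3, 0], "rotation": [0, 0, 0]}]'

```text
t: 9.72
eef_pos: [0.5252, -0.1221, 0.1345]
ee_rot: [-1.578, -0.012, 1.402]
force: [-2.3, -0.8, 8.8]
width: 0.0006
```

Emit:
move_arm --deltas '[{"dp": [0, 3, 0], "rotation": [0, 0, 0]}, {"dp": [0, 3, 0], "rotation": [0, 0, 0]}, {"dp": [0, 3, 0], "rotation": [0, 0, 0]}]'

```text
t: 9.97
eef_pos: [0.525, -0.1233, 0.1264]
ee_rot: [-1.579, -0.011, 1.402]
force: [-2.7, -0.3, 6.7]
width: 0.0005
```

Emit:
move_arm --deltas '[{"dp": [0, 3, 0], "rotation": [0, 0, 0]}, {"dp": [0, 3, 0], "rotation": [0, 0, 0]}]'

```text
t: 10.13
eef_pos: [0.5248, -0.1241, 0.1205]
ee_rot: [-1.579, -0.01, 1.402]
force: [-1.8, -0.7, 5.3]
width: 0.0
```

```bash
python3 - <<'E'
from h import *
print(arm.get_state()["t"],J.T@arm.get_state()["force"]);need([-.235,0.001,.1],ori(0))
E
```

```text
10.1333 [-1.01612609  1.63219422  5.30038214]
jig pos [-234.7   -1.6  120.5] need dp [-0.5 20.5  2.8] rot [ 0.5 -0.6  0.6]
```

Emit:
move_arm --deltas '[{"dp": [0.3, 2, 0], "rotation": [0, 0, 0]}, {"dp": [0.3, 2, 0], "rotation": [0, 0, 0]}]'

```text
t: 10.3
eef_pos: [0.5247, -0.1245, 0.1165]
ee_rot: [-1.579, -0.008, 1.403]
force: [-0.6, -2.1, 5.4]
width: 0.0009
```

Emit:
move_arm --deltas '[{"dp": [0.3, 2, 0], "rotation": [0, 0, 0]}, {"dp": [0.3, 2, 0], "rotation": [0, 0, 0]}]'

```text
t: 10.47
eef_pos: [0.5245, -0.1248, 0.1122]
ee_rot: [-1.579, -0.007, 1.403]
force: [-1.5, -3.4, 4.9]
width: 0.0002
```

Emit:
move_arm --deltas '[{"dp": [0.3, 2, 0], "rotation": [0, 0, 0]}, {"dp": [0.3, 2, 0], "rotation": [0, 0, 0]}]'

```text
t: 10.63
eef_pos: [0.5245, -0.1248, 0.1077]
ee_rot: [-1.579, -0.007, 1.403]
force: [-0.2, -3.4, 2.0]
width: 0.0005
```

Nearing centre; finer steps.

Emit:
move_arm --deltas '[{"dp": [0, 1.5, 0], "rotation": [0, 0, 0]}]'

```text
t: 10.72
eef_pos: [0.5245, -0.1248, 0.1058]
ee_rot: [-1.579, -0.007, 1.402]
force: [0.4, -1.5, 1.8]
width: 0.0005
```

Emit:
move_arm --deltas '[{"dp": [0, 1.5, 0], "rotation": [0, 0, 0]}]'

```text
t: 10.8
eef_pos: [0.5244, -0.1247, 0.1039]
ee_rot: [-1.579, -0.007, 1.402]
force: [0.9, -1.6, 2.1]
width: 0.0007
```

Emit:
move_arm --deltas '[{"dp": [0, 1.2, 0], "rotation": [0, 0, 0]}]'

```text
t: 10.88
eef_pos: [0.5244, -0.1244, 0.1022]
ee_rot: [-1.578, -0.007, 1.402]
force: [0.7, 0.1, 0.5]
width: 0.0002
```

```bash
python3 - <<'E'
from h import *
print(arm.get_state()["t"],J.T@arm.get_state()["force"]);need([-.235,0.001,.1],ori(0))
f=arm.grab_frame("scene"); save(f,"scene4.png",(220,110,390,260),4)
E
```

```text
10.8833 [ 0.17082079 -0.73224637  0.48664583]
jig pos [-235.1   -1.3  102.2] need dp [0.1 2.2 2.3] rot [ 0.4 -0.7  0.4]
```

View pics/scene4.png

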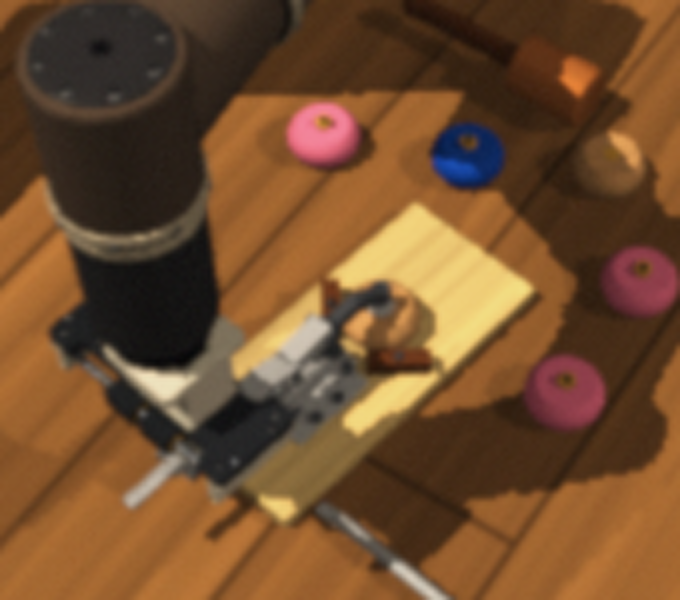

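Emit:
move_arm --deltas '[{"dp": [0, 1.2, 0], "rotation": [0, 0, 0]}]'

```text
t: 11.02
eef_pos: [0.5242, -0.1241, 0.1005]
ee_rot: [-1.578, -0.008, 1.402]
force: [-0.2, -0.0, -0.4]
width: 0.0007
```

Emit:
move_arm --deltas '[{"dp": [0, 1.2, 0], "rotation": [0, 0, 0]}]'

```text
t: 11.1
eef_pos: [0.524, -0.1238, 0.0988]
ee_rot: [-1.577, -0.008, 1.402]
force: [0.3, -0.0, -0.3]
width: 0.0005
```

Emit:
move_arm --deltas '[{"dp": [0, 1, 0], "rotation": [0, 0, 0]}]'

```text
t: 11.18
eef_pos: [0.5238, -0.1236, 0.0975]
ee_rot: [-1.577, -0.008, 1.402]
force: [0.2, -1.2, 0.2]
width: 0.0004
```

Emit:
move_arm --deltas '[{"dp": [0, 1, 0], "rotation": [0, 0, 0]}]'

```text
t: 11.27
eef_pos: [0.5237, -0.1234, 0.0962]
ee_rot: [-1.576, -0.008, 1.402]
force: [-0.1, -0.5, 0.5]
width: 0.0007
```

Emit:
move_arm --deltas '[{"dp": [0, 1, 0], "rotation": [0, 0, 0]}]'

```text
t: 11.35
eef_pos: [0.5236, -0.1233, 0.0949]
ee_rot: [-1.576, -0.008, 1.402]
force: [0.1, -0.5, -0.9]
width: 0.0005
```

Emit:
move_arm --deltas '[{"dp": [0, 1, 0], "rotation": [0, 0, 0]}]'

```text
t: 11.43
eef_pos: [0.5235, -0.1232, 0.0938]
ee_rot: [-1.576, -0.008, 1.402]
force: [-0.0, 0.6, 0.1]
width: 0.0
```

Back off up and look.

Emit:
move_arm --deltas '[{"dp": [0, -15, 0], "rotation": [0, 0, 0]}, {"dp": [-10, -35, 0], "rotation": [0, 0, 0]}, {"dp": [-20, -35, 0], "rotation": [0, 0, 0]}, {"dp": [-20, -30, 0], "rotation": [0, 0, 0]}, {"dp": [-20, -5, 0], "rotation": [0, 0, 0]}]'

```text
t: 11.85
eef_pos: [0.5089, -0.1928, 0.2146]
ee_rot: [-1.568, -0.006, 1.406]
force: [0.8, -0.1, -0.5]
width: 0.0008
```

```bash
python3 - <<'E'
from h import *
p,_=jpose();print(arm.get_state()["t"],p)
f=arm.grab_frame("scene"); save(f,"scene5.png",(220,110,390,260),4)
f=arm.grab_frame("top"); save(f,"top6.png",(220,170,420,280),4)
W=pts(f); D=(W-O)@J
f=arm.grab_frame("wrist"); save(f,"w2.png")
W=pts(f); E=(W-O)@J
for n,D in(("top",D),("wrist",E)):
  q=D[(abs(D[...,1])<.03)&(D[...,2]>.05)&(D[...,2]<.12)&(D[...,0]<.03)&(D[...,0]>-.32)]
  print(n,len(q))
  for x0 in np.arange(-.32,.03,.01):
    s=q[(q[:,0]>=x0)&(q[:,0]<x0+.01)]
    if len(s)>3: print(round(x0,3),len(s),"Y",s[:,1].min().round(3),np.median(s[:,1]).round(4),s[:,1].max().round(3),"Z",np.median(s[:,2]).round(4),s[:,2].max().round(3))
E
```

```text
11.85 [-0.30509937  0.00333515  0.2145604 ]
top 0
wrist 504
-0.3 76 Y -0.004 0.0013 0.007 Z 0.0709 0.072
-0.29 114 Y -0.004 0.0021 0.007 Z 0.0715 0.073
-0.28 117 Y -0.004 0.002 0.007 Z 0.0724 0.075
-0.27 91 Y -0.004 0.0019 0.007 Z 0.0732 0.075
-0.26 29 Y -0.002 0.0049 0.006 Z 0.0747 0.089
-0.25 23 Y 0.005 0.0056 0.006 Z 0.0882 0.089
-0.21 18 Y 0.004 0.0047 0.005 Z 0.092 0.093
-0.2 18 Y 0.004 0.0046 0.005 Z 0.0928 0.094
-0.19 17 Y 0.004 0.0049 0.005 Z 0.093 0.094
```

View pics/scene5.png

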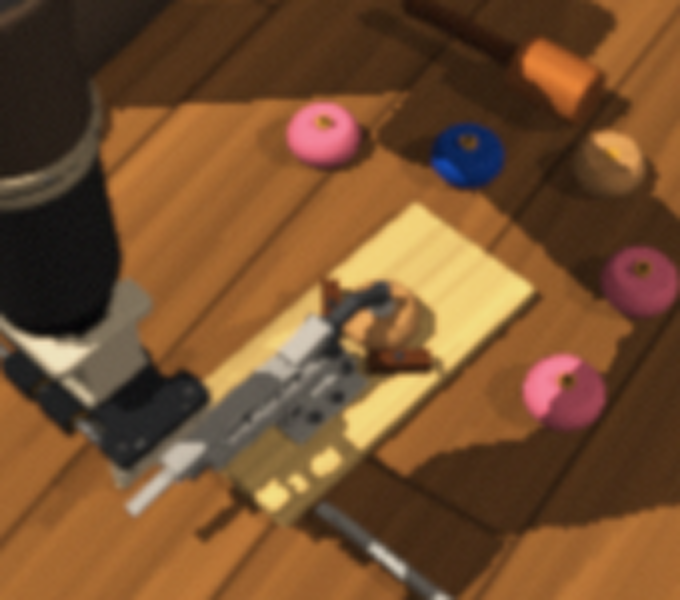

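View pics/w2.png

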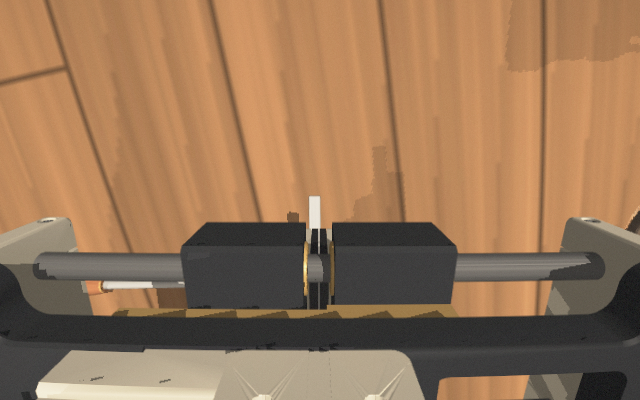

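Emit:
move_arm --deltas '[{"dp": [-6, 5, 0], "rotation": [0, 0, -7]}, {"dp": [-6, 5, 0], "rotation": [0, 0, -7]}, {"dp": [-8, 5, 0], "rotation": [0, 0, -7]}, {"dp": [-10, 5, 0], "rotation": [0, 0, -7]}, {"dp": [-12, 5, 0], "rotation": [0, 0, -7]}]' --jaw 140 --squeeze 10

```text
t: 12.42
eef_pos: [0.5078, -0.2137, 0.1771]
ee_rot: [-1.58, -0.629, 1.431]
force: [0.8, 0.6, -1.2]
width: 0.0281
```

```bash
python3 - <<'E'
from h import *
s=arm.get_state();print(s["t"],s["q"].round(2),s["width"]);need([-.341,0.0017,.113],ori(-50))
E
```

```text
12.4167 [-0.49  0.39  0.01 -0.59 -1.45  0.5 ] 0.028053467739093976
jig pos [-325.9    1.1  177.1] need dp [-49.9  43.    1.2] rot [ -0.1   0.8 -14. ]
```

Emit:
move_arm --deltas '[{"dp": [-14, 10, 0], "rotation": [0, 0.4, -7]}, {"dp": [-14, 10, 0], "rotation": [0, 0.4, -7]}, {"dp": [-14, 8, 0], "rotation": [0, 0, 0]}, {"dp": [-13, 3, 0], "rotation": [0, 0, 0]}]'

```text
t: 12.75
eef_pos: [0.5051, -0.2342, 0.1073]
ee_rot: [-1.559, -0.893, 1.396]
force: [0.5, -0.3, 0.5]
width: 0.0389
```

```bash
python3 - <<'E'
from h import *
s=arm.get_state();print(s["t"],s["q"].round(2),s["width"]);need([-.281,0.0017,.063],ori(-50))
f=arm.grab_frame("scene"); save(f,"scene6.png",(200,110,370,260),4)
f=arm.grab_frame("wrist"); save(f,"w3.png")
E
```

```text
12.75 [-0.65  0.62  0.09 -0.76 -1.58  0.69] 0.03891983717233256
jig pos [-346.6    0.6  107.3] need dp [ 6.6 78.8  1.2] rot [ 0.1 -0.6  1.2]
```

View pics/scene6.png

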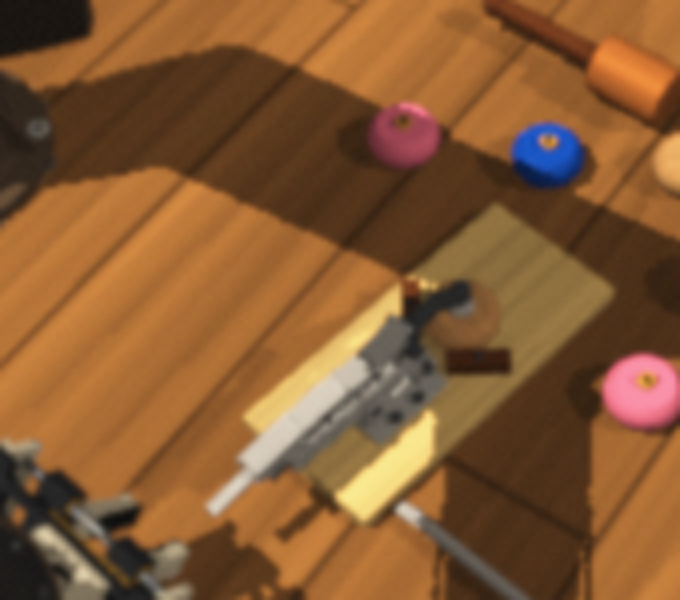

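View pics/w3.png

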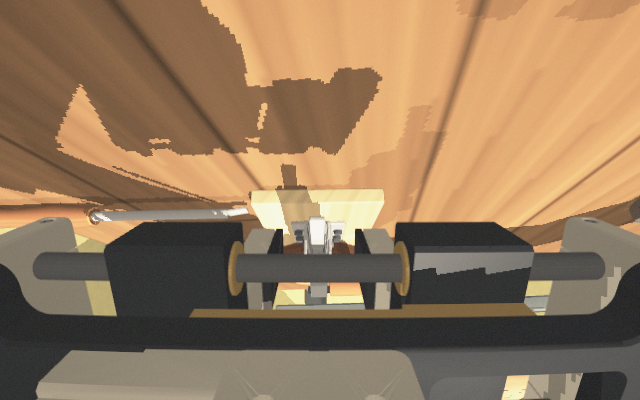

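Emit:
move_arm --deltas '[{"dp": [2, 25, 0.5], "rotation": [0, 0, 0]}, {"dp": [2, 25, 0.5], "rotation": [0, 0, 0]}, {"dp": [2, 15, 0], "rotation": [0, 0, 0]}, {"dp": [0, 8, 0], "rotation": [0, 0, 0]}, {"dp": [0, 3, 0], "rotation": [0, 0, 0]}]'

```text
t: 13.27
eef_pos: [0.5142, -0.166, 0.0638]
ee_rot: [-1.553, -0.886, 1.397]
force: [0.2, -0.3, 0.1]
width: 0.0395
```

```bash
python3 - <<'E'
from h import *
s=arm.get_state();print(s["t"],s["force"],s["width"]);need([-.281,0.0017,.063],ori(-50))
f=arm.grab_frame("scene"); save(f,"scene7.png",(200,160,340,270),5)
f=arm.grab_frame("wrist"); save(f,"w4.png",(160,150,480,350),2)
E
```

```text
13.2667 [ 0.20319686 -0.34678839  0.11125008] 0.0395024199717741
jig pos [-277.8    2.3   63.8] need dp [-2.6 -2.  -0.7] rot [-0.3 -0.6  0.8]
```

View pics/scene7.png

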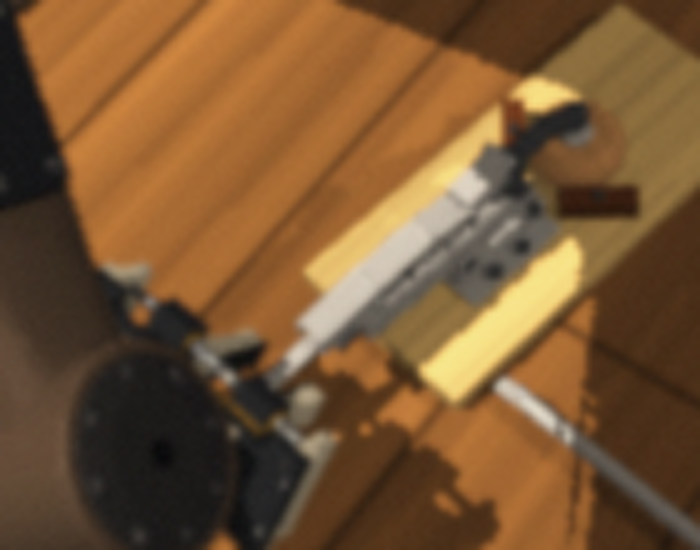

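View pics/w4.png

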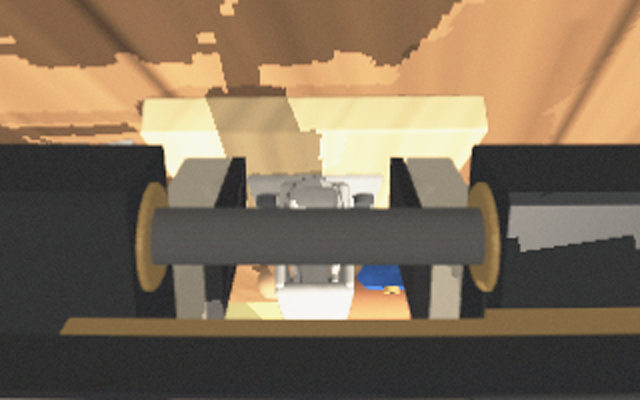

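Emit:
move_arm --deltas '[{"dp": [0, 0, 0], "rotation": [0, 0, 0]}, {"dp": [0, 0, 0], "rotation": [0, 0, 0]}, {"dp": [0, 0, 0], "rotation": [0, 0, 0]}, {"dp": [0, 0, 0], "rotation": [0, 0, 0]}, {"dp": [0, 0, 0], "rotation": [0, 0, 0]}]' --jaw 255 --squeeze 12

```text
t: 13.78
eef_pos: [0.5156, -0.1699, 0.0673]
ee_rot: [-1.563, -0.881, 1.404]
force: [-3.1, 2.0, 0.7]
width: 0.0117
```

```bash
python3 - <<'E'
from h import *
s=arm.get_state();print(s["t"],J.T@s["force"],s["width"]);p,Rc=jpose();print(p, Rc.T@[0,0,1.])
E
```

```text
13.7833 [1.4574737  3.3926463  0.67206798] 0.01174179859581572
[-0.28146742  0.00034383  0.06728302] [ 0.77166472 -0.63600923  0.00508117]
```

Emit:
move_arm --deltas '[{"dp": [1.5, -1.3, 0], "rotation": [0, 0, 0]}, {"dp": [1.5, -1.3, 0], "rotation": [0, 0, 0]}]'

```text
t: 13.95
eef_pos: [0.5149, -0.1702, 0.0711]
ee_rot: [-1.561, -0.882, 1.402]
force: [0.0, 1.4, -1.2]
width: 0.0116
```

Emit:
move_arm --deltas '[{"dp": [1.5, -1.3, 0], "rotation": [0, 0, 0]}]'

```text
t: 14.03
eef_pos: [0.5149, -0.1704, 0.0731]
ee_rot: [-1.56, -0.882, 1.401]
force: [-0.2, 1.7, -0.8]
width: 0.0118
```

```bash
python3 - <<'E'
from h import *
s=arm.get_state();print(s["t"],J.T@s["force"],s["width"]);p,Rc=jpose();print(p)
E
```

```text
14.0333 [ 1.65772662  0.4418929  -0.76497243] 0.011807364606153054
[-0.28203109  0.0009315   0.0731479 ]
```

Emit:
move_arm --deltas '[{"dp": [1.5, -1.3, 0], "rotation": [0, 0, 0]}, {"dp": [1.5, -1.3, 0], "rotation": [0, 0, 0]}]'

```text
t: 14.2
eef_pos: [0.5149, -0.1706, 0.0773]
ee_rot: [-1.56, -0.882, 1.401]
force: [-0.2, 1.5, -1.7]
width: 0.0119
```

```bash
python3 - <<'E'
from h import *
s=arm.get_state();print(s["t"],J.T@s["force"],s["width"]);p,Rc=jpose();print(p)
f=arm.grab_frame("scene"); save(f,"scene8.png",(200,160,340,270),5)
E
```

```text
14.2 [ 1.44704004  0.39287209 -1.70599864] 0.011905374428304066
[-0.28228215  0.00090253  0.07733436]
```

View pics/scene8.png

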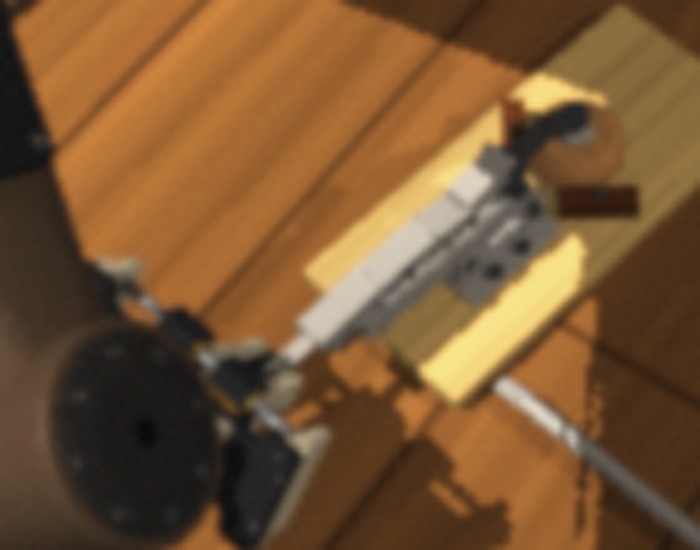

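Emit:
move_arm --deltas '[{"dp": [1.5, -1.3, 0], "rotation": [0, 0, 0]}, {"dp": [1.5, -1.3, 0], "rotation": [0, 0, 0]}]'

```text
t: 14.42
eef_pos: [0.5149, -0.1708, 0.0817]
ee_rot: [-1.56, -0.882, 1.401]
force: [-0.6, -0.0, -1.4]
width: 0.0117
```

Emit:
move_arm --deltas '[{"dp": [1.5, -1.3, 0], "rotation": [0, 0, 0]}, {"dp": [1.5, -1.3, 0], "rotation": [0, 0, 0]}]'

```text
t: 14.58
eef_pos: [0.5149, -0.1709, 0.086]
ee_rot: [-1.56, -0.882, 1.401]
force: [0.2, 0.3, -0.8]
width: 0.0116
```

```bash
python3 - <<'E'
from h import *
s=arm.get_state();print(s["t"],J.T@s["force"],s["width"]);p,Rc=jpose();print(p)
f=arm.grab_frame("scene"); save(f,"scene9.png",(200,160,340,270),5)
E
```

```text
14.5833 [ 0.32080144 -0.11945718 -0.80282645] 0.011590226428782626
[-0.28254466  0.00088284  0.08597241]
```

View pics/scene9.png

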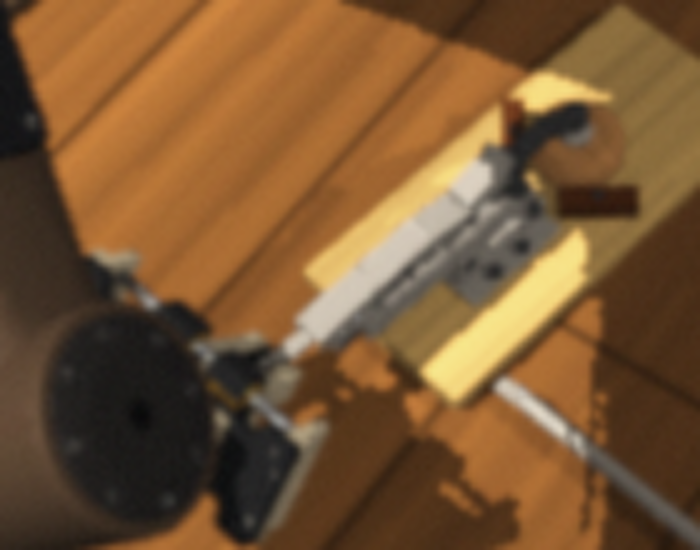

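```bash
python3 - <<'E'
from h import *
for n in("scene","top","wrist"):
  f=arm.grab_frame(n); D=(pts(f)-O)@J
  if n=="wrist": save(f,"w5.png",(160,150,480,350),2)
  q=D[(abs(D[...,1])<.012)&(D[...,2]>.05)&(D[...,2]<.2)&(D[...,0]<.03)&(D[...,0]>-.32)]
  print(n,len(q))
  for x0 in np.arange(-.32,.03,.02):
    s=q[(q[:,0]>=x0)&(q[:,0]<x0+.02)]
    if len(s)>3: print(round(x0,3),len(s),"Z",np.median(s[:,2]).round(4),np.percentile(s[:,2],90).round(3))
print(arm.get_state()["force"],jpose()[0])
E
```

```text
scene 727
-0.3 32 Z 0.1008 0.11
-0.28 19 Z 0.0915 0.094
-0.26 45 Z 0.0935 0.097
-0.24 64 Z 0.0958 0.099
-0.22 62 Z 0.0964 0.1
-0.2 64 Z 0.0959 0.1
-0.18 53 Z 0.0969 0.1
-0.16 53 Z 0.0963 0.099
-0.14 44 Z 0.0928 0.095
-0.12 54 Z 0.0982 0.103
-0.1 58 Z 0.1017 0.105
-0.08 36 Z 0.0959 0.106
-0.06 26 Z 0.0955 0.099
-0.04 38 Z 0.0889 0.098
-0.02 42 Z 0.0745 0.087
0.0 23 Z 0.0586 0.081
0.02 11 Z 0.0523 0.054
top 1040
-0.32 51 Z 0.1203 0.161
-0.3 75 Z 0.0997 0.111
-0.28 38 Z 0.0914 0.095
-0.26 55 Z 0.0942 0.097
-0.24 65 Z 0.096 0.098
-0.22 69 Z 0.0972 0.099
-0.2 67 Z 0.0976 0.1
-0.18 70 Z 0.0979 0.1
-0.16 68 Z 0.0974 0.099
-0.14 69 Z 0.0934 0.097
-0.12 68 Z 0.0987 0.102
-0.1 73 Z 0.1031 0.106
-0.08 61 Z 0.0996 0.107
-0.06 46 Z 0.0962 0.098
-0.04 43 Z 0.095 0.098
-0.02 60 Z 0.0814 0.089
0.0 44 Z 0.0541 0.08
0.02 18 Z 0.0528 0.055
wrist 2791
-0.32 1015 Z 0.1131 0.12
-0.3 564 Z 0.0885 0.091
-0.26 8 Z 0.0606 0.064
-0.24 590 Z 0.0596 0.066
-0.22 96 Z 0.0959 0.096
-0.2 88 Z 0.0964 0.097
-0.18 78 Z 0.0964 0.097
-0.16 25 Z 0.0965 0.097
-0.12 204 Z 0.0966 0.099
-0.1 101 Z 0.1022 0.104
-0.08 22 Z 0.1045 0.105
[-0.15782022  1.67635604 -1.76716418] [-0.28252892  0.00088885  0.08585701]
```

View pics/w5.png

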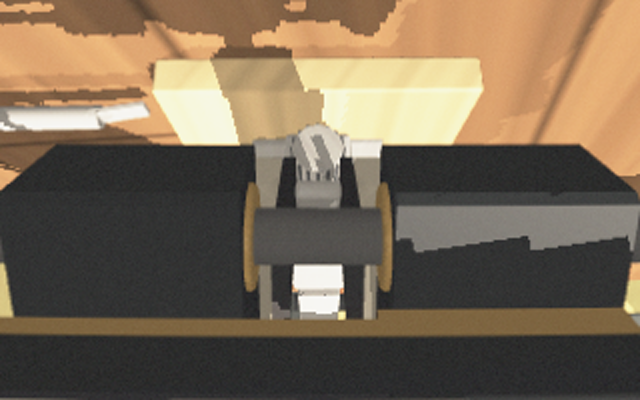

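Emit:
move_arm --deltas '[{"dp": [1.5, -1.3, 0], "rotation": [0, 0, 0]}, {"dp": [1.5, -1.3, 0], "rotation": [0, 0, 0]}, {"dp": [1.5, -1.3, 0], "rotation": [0, 0, 0]}]'

```text
t: 15.03
eef_pos: [0.5148, -0.1712, 0.0919]
ee_rot: [-1.559, -0.882, 1.4]
force: [-0.8, -0.1, 2.9]
width: 0.0116
```

```bash
python3 - <<'E'
from h import *
print(J.T@arm.get_state()["force"],jpose()[0],arm.get_state()["width"])
for n in("top",):
  f=arm.grab_frame(n); D=(pts(f)-O)@J
  q=D[(abs(D[...,1])<.012)&(D[...,2]>.05)&(D[...,2]<.2)&(D[...,0]<.03)&(D[...,0]>-.32)]
  for x0 in np.arange(-.32,.03,.02):
    s=q[(q[:,0]>=x0)&(q[:,0]<x0+.02)]
    if len(s)>3: print(round(x0,3),len(s),"Z",np.median(s[:,2]).round(4),np.percentile(s[:,2],90).round(3))
E
```

```text
[-0.18660693  0.80640144  2.92842936] [-0.28285314  0.00084573  0.0918966 ] 0.011644439552612514
-0.32 54 Z 0.1252 0.157
-0.3 69 Z 0.1061 0.115
-0.28 40 Z 0.0983 0.102
-0.26 54 Z 0.1117 0.114
-0.24 70 Z 0.1115 0.114
-0.22 74 Z 0.1104 0.113
-0.2 67 Z 0.1093 0.112
-0.18 73 Z 0.1074 0.109
-0.16 71 Z 0.1048 0.107
-0.14 70 Z 0.0996 0.103
-0.12 69 Z 0.1022 0.105
-0.1 73 Z 0.1044 0.107
-0.08 61 Z 0.099 0.107
-0.06 45 Z 0.0966 0.099
-0.04 44 Z 0.0944 0.099
-0.02 63 Z 0.0803 0.09
0.0 50 Z 0.0542 0.081
0.02 27 Z 0.0532 0.055
```

Emit:
move_arm --deltas '[{"dp": [0, 0, 0], "rotation": [0, 0, 0]}, {"dp": [0, 0, 0], "rotation": [0, 0, 0]}, {"dp": [-8, -10, 0], "rotation": [0, 0, 0]}, {"dp": [-8, -20, 0], "rotation": [0, 0, 0]}, {"dp": [-8, -30, 0], "rotation": [0, 0, 0]}]' --jaw 120

```text
t: 15.5
eef_pos: [0.5051, -0.2293, 0.1122]
ee_rot: [-1.558, -0.885, 1.403]
force: [0.4, -0.8, -0.4]
width: 0.0394
```

Emit:
move_arm --deltas '[{"dp": [0, -35, 0], "rotation": [0, 0, 0]}, {"dp": [0, -35, 0], "rotation": [0, 0, 0]}, {"dp": [0, -35, 0], "rotation": [0, 0, 0]}, {"dp": [0, -5, 0], "rotation": [0, 0, 0]}]'

```text
t: 15.83
eef_pos: [0.4893, -0.3227, 0.1839]
ee_rot: [-1.553, -0.882, 1.398]
force: [-0.4, 0.3, 0.1]
width: 0.0464
```

```bash
python3 - <<'E'
from h import *
print(arm.get_state()["t"],J.T@arm.get_state()["force"],jpose()[0])
f=arm.grab_frame("scene"); save(f,"scene10.png",(200,110,370,260),4)
f=arm.grab_frame("top"); save(f,"top10.png",(220,170,420,280),4)
D=(pts(f)-O)@J
m=(D[...,0]>-.04)&(D[...,0]<.06)&(abs(D[...,1])<.05)&(D[...,2]>.025)&(D[...,2]<.062)
q=D[m&(D[...,0]>.005)&(abs(D[...,1])<.04)]; print("foot",len(q),q.min(0),q.max(0))
q=D[(abs(D[...,1])<.012)&(D[...,2]>.04)&(D[...,2]<.25)&(D[...,0]<.04)&(D[...,0]>-.32)]
for x0 in np.arange(-.32,.04,.02):
    s=q[(q[:,0]>=x0)&(q[:,0]<x0+.02)]
    if len(s)>3: print(round(x0,3),len(s),"Z",np.median(s[:,2]).round(4),np.percentile(s[:,2],90).round(3))
E
```

```text
15.8333 [0.25387474 0.42118124 0.11168885] [-0.43644833  0.00238708  0.18393883]
foot 163 [ 0.00556031 -0.03216074  0.02711016] [0.05379382 0.03362851 0.05736688]
-0.28 34 Z 0.2066 0.212
-0.26 46 Z 0.1967 0.201
-0.24 85 Z 0.1919 0.198
-0.22 105 Z 0.1853 0.192
-0.2 96 Z 0.1734 0.179
-0.18 94 Z 0.1588 0.165
-0.16 82 Z 0.1432 0.151
-0.14 77 Z 0.1238 0.133
-0.12 77 Z 0.1155 0.12
-0.1 71 Z 0.1076 0.112
-0.08 63 Z 0.0956 0.102
-0.06 47 Z 0.1047 0.108
-0.04 56 Z 0.1048 0.108
-0.02 69 Z 0.0997 0.103
0.0 45 Z 0.0777 0.091
0.02 41 Z 0.0505 0.054
```

View pics/scene10.png

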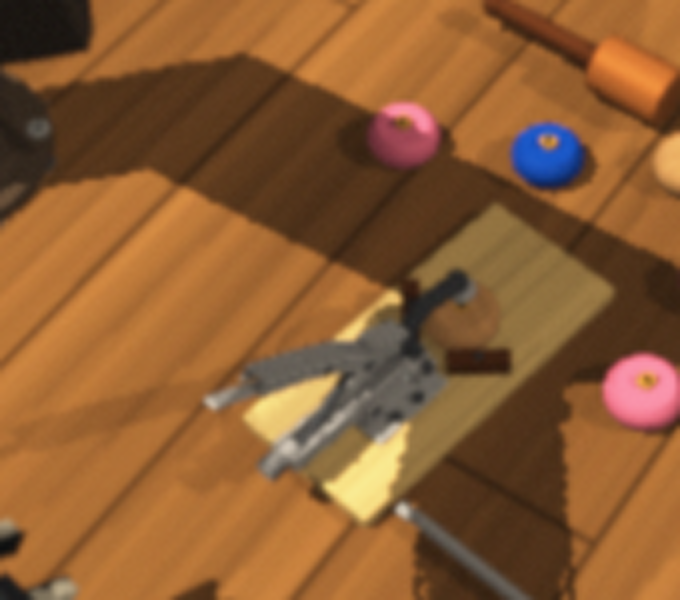

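View pics/top10.png

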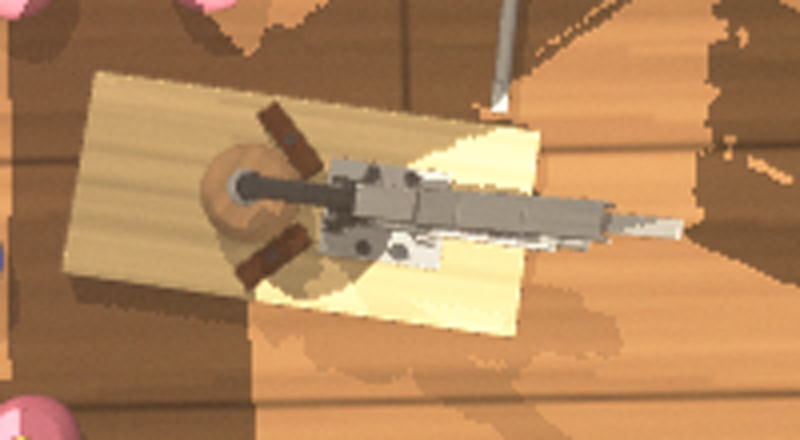

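```bash
python3 - <<'E'
from h import *
f=arm.grab_frame("top"); save(f,"top11.png",(260,195,310,245),12)
g=arm.grab_frame("scene"); save(g,"scene11.png",(290,170,340,210),14)
for D in ((pts(f)-O)@J,(pts(g)-O)@J):
  # belly rim: points z 22..50 outside clamp
  m=(np.hypot(D[...,0],D[...,1])<.06)&(D[...,2]>.046)&(D[...,2]<.056)
  q=D[m]; print(len(q),q.min(0).round(4),q.max(0).round(4),np.median(q[:,2]))
  for z0 in (.025,.035,.045,.05):
    q=D[(D[...,2]>z0)&(D[...,2]<.056)&(D[...,0]>-.005)&(D[...,0]<.06)&(abs(D[...,1])<.04)]
    # fit circle via lsq on boundary hull
    h=cv2.convexHull(q[:,:2].astype(np.float32))[:,0]; h=h[h[:,0]>.008]
    A=np.c_[2*h,np.ones(len(h))]; b=(h**2).sum(1); s=np.linalg.lstsq(A,b,rcond=None)[0]; print(z0,s[:2],np.sqrt(s[2]+s[0]**2+s[1]**2), q[:,0].max())
E
```

```text
287 [-0.0565 -0.0331  0.0461] [0.0314 0.0328 0.0559] 0.051685402381787426
0.025 [-0.00043699 -0.00010657] 0.03531293613155729 0.03497714250559437
0.035 [-0.00043699 -0.00010657] 0.03531293613155729 0.03497714250559437
0.045 [-0.00365336 -0.00078492] 0.03501268922456434 0.03136455908487327
0.05 [ 7.21756768e-05 -1.66420575e-03] 0.02894873852544142 0.029110286894771634
140 [-0.0344 -0.0371  0.0462] [0.0312 0.0128 0.056 ] 0.05117460915110472
0.025 [-0.00114233 -0.00465463] 0.031525271996398346 0.03124053102101266
0.035 [-0.00114233 -0.00465463] 0.031525271996398346 0.03124053102101266
0.045 [ 0.00133258 -0.00514682] 0.0293931229120989 0.03124053102101266
0.05 [ 0.00123629 -0.00226406] 0.027249458006289785 0.02753724177855886
```

View pics/top11.png

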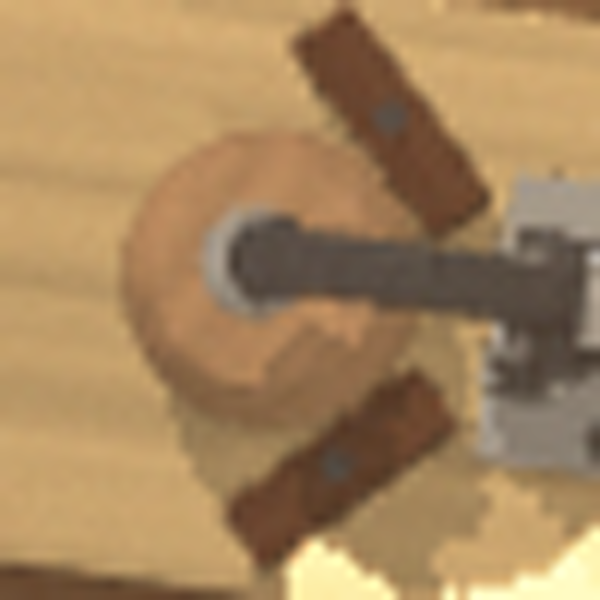

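View pics/scene11.png

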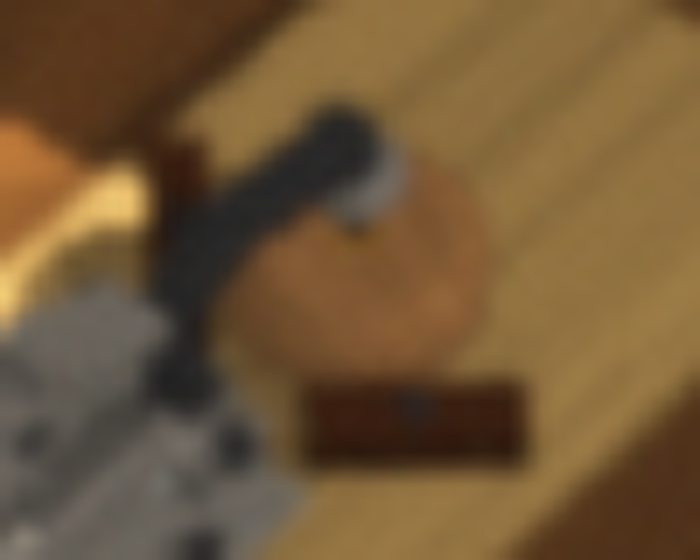

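```bash
python3 - <<'E'
from h import *
g=arm.grab_frame("scene"); im=g["pixels"]; D=(pts(g)-O)@J
m=(np.hypot(D[...,0],D[...,1])<.016)&(D[...,2]<.0655)&(D[...,2]>.04)
for v,u in zip(*np.nonzero(m)): print(u,v,D[v,u].round(4),im[v,u])
print(arm.get_state()["t"],arm.get_state()["force"])
E
```

```text
318 184 [ 0.0137 -0.0028  0.0524] [119  91  67]
312 185 [-0.004   0.0099  0.0522] [102  73  45]
317 185 [ 0.0078 -0.0034  0.0529] [120  90  64]
318 185 [ 0.0114 -0.005   0.0507] [125  88  54]
319 185 [ 0.0119 -0.0093  0.0543] [124  86  51]
311 186 [-0.0089  0.0103  0.0508] [112  77  47]
312 186 [-0.0065  0.0077  0.0507] [121  83  46]
313 186 [-0.0057  0.0036  0.0538] [120  84  46]
314 186 [-0.0016  0.0025  0.0507] [101  72  41]
315 186 [-0.     -0.0009  0.0524] [89 66 41]
316 186 [ 0.0034 -0.0027  0.0505] [106  77  42]
317 186 [ 0.0053 -0.0057  0.0514] [122  86  47]
318 186 [ 0.0068 -0.0091  0.0533] [129  89  51]
319 186 [ 0.0085 -0.0124  0.0546] [126  86  49]
311 187 [-0.0124  0.007   0.0514] [126  87  50]
312 187 [-0.012   0.0026  0.0552] [128  87  49]
313 187 [-0.0089  0.0006  0.0539] [125  85  44]
314 187 [-0.0053 -0.001   0.0517] [122  83  40]
315 187 [-0.0024 -0.0031  0.0507] [113  78  36]
316 187 [-0.0002 -0.0059  0.0512] [120  83  41]
317 187 [-0.     -0.0105  0.0555] [126  86  47]
318 187 [ 0.0045 -0.0113  0.0516] [128  87  50]
312 188 [-0.0155 -0.0006  0.0558] [129  88  49]
313 188 [-0.0128 -0.003   0.0553] [126  86  47]
314 188 [-0.0105 -0.0057  0.0555] [126  85  45]
315 188 [-0.0055 -0.006   0.0506] [126  86  47]
316 188 [-0.0033 -0.0088  0.051 ] [124  85  46]
317 188 [-0.0019 -0.0123  0.053 ] [125  85  49]
318 188 [ 0.0002 -0.0151  0.0536] [126  87  50]
313 189 [-0.0147 -0.0047  0.0528] [128  86  49]
315 189 [-0.0107 -0.0107  0.0544] [126  85  47]
317 189 [-0.0043 -0.0145  0.0515] [126  85  50]
16.0833 [ 0.76180595  0.89278176 -0.16955265]
```

Insert centre is at 51–52 mm, level with the foot's top (52 mm): flush. Clamp is open, foot home, arm clear.

```bash
python3 -c "
from station import arm
print(arm.job_done())"
```

```text
the job is handed in; nothing more can be done
None
```

The job is done and handed in at about 16 s of the 72 s allowed. The foot is home in the V stop, the clamp was locked and then released, and the insert is flush.

- **Foot:** I pushed it home with the shut fingers. It touched one cheek of the V first and slid along it until it met both. The force reading at the second cheek was 14.5 N, just under the 15 N limit, but forces are only reported at the end of each move. A short spike above that could have gone unseen.
- **Clamp:** I pressed the handle down, seeing at most about 10 N, until it snapped over centre. With the gripper well away, it stayed down by itself.
- **Release:** I gripped the tab and lifted it until the lock tripped. I then let go, and the handle sprang up to where it started.

**Last checks:** The foot's middle measured within about 0.5 mm of home in the top view. The scene camera's circle fits disagreed by up to 5 mm, but I gave them less weight because it saw only part of the foot. The insert's top measured 51–52 mm, level with the foot's top within the depth noise. The pad is clear of the foot, the other things on the bench were not touched, and the gripper is clear.

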